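# Park the meat probe and hold the grill lid half open

### The arm

A 6-joint arm with a two-finger parallel gripper is mounted at the origin on a cart in front of the work surface, level with it; the furniture and walls round the work are solid. World frame = base frame: x ahead of the robot, y to its left, z up, the work surface at z = 0. Lengths are in m, angles in rad, forces in N, time in s.
With the tool pointing down it reaches from about 0.375 to 0.925 m from the base axis. Payload 5.7 kg.
Tool frame: the origin (TCP) lies at the very end of the fingers, on their centre line; the grasp point (between the pads) lies 19 mm behind it (robot.grasp_offset is the distance from the TCP to the grasp point, in m); z points along the fingers, y is the line along which they close (so a half turn about z gives the same grasp; the last joint's range is limited). The gripper opens to 88 mm and grips with 3 to 60 N. Pads are 20 mm wide; open, the fingers measure 115 mm over their backs; the gripper's body (75 mm by 178 mm) begins 61 mm behind the grasp point.
Start: joints at [-1.274, 0.359, 1.51, -0, 1.272, -0.115], TCP at [0.24, -0.55, 0.223] pointing down, gripper open.
Joint ranges: [-2.97, 2.97], [-1.01, 2.36], [0.21, 2.38], [-0.96, 4.11], [0.2, 2.71], [-2.98, 2.98]. Speed limits (rad/s): [2.39, 2.39, 3.14, 3.14, 3.14, 3.14].

### API

Orientations are given as a rotation vector (axis times angle).
In Python, from station import robot gives the robot as it stands. The module is installed in compiled form; this text tells all that it offers.
- The arm moves only by the tool step_arm, never from a script. Its argument "targets" is one flat list of numbers, 5 for each row, row after row: the opening, from -1 (shut) to 1 (fully open), then the shift along the tool's x, y, z in units of 60 mm (1.0 is 60 mm), then the turn about the tool's z in units of 8 degrees (1.0 is 8 degrees). A call has 1 to 8 rows; each row shifts and turns the commanded pose from where the row before left it, along the tool's axes as they then stand; what a row does not reach is not made up. A row lasts 1/8 s, in which the tool goes at most 62.5 mm and 10.7 degrees, less where a joint would pass 70% of its speed; a pose out of reach is approached as far as the arm can. A call is refused whole if a number of a shift passes 1 or a number of a turn 1, either way. A call with a gripper value outside its range is refused whole. The fingers move at their own pace and stop on an object; "squeeze" is the grip in N (left out, the last holds). Time passes only in rows, so rows that do not move let the fingers close. It gives the time, the measured TCP pose, the force, the opening and the grip force at its end, in the units of the state.
- robot.get_state(): the state, without advancing time (a new reading comes with each control period).
- robot.grab_frame(name): name is "scene" or "top" or "wrist"; returns a dict with "color" (420x560x3 uint8, blue, green, red), "fx", "fy", "cx", "cy" (pixels), "R" (3x3) and "t" (3): a world point X has camera coordinates R X + t; the wrist camera has in their place "hand_eye" (4x4, takes a point from camera to tool coordinates, whose origin is the TCP and whose axes are the flange's). Camera axes: x right, y down, z forward; pixel columns grow to the right and rows downward; lengths in m; the calibration is good to about 2 mm. The wrist camera is an equidistant fisheye: a pixel r from the principal point sees the ray r / f radians off the axis. A picture is of the moment at which its call begins: read the wrist's pose just before it. There is no depth.
- robot.close_job(): hands the job in; it is judged then, once.
The state is a dict: "t": time; "qpos": joint angles; "qd": joint speeds; "joint_torque": joint torques, N m; "position": TCP position; "orientation": TCP orientation; "wrist_force": force on the tool from outside, world axes, zero at the start; "wrist_torque": the same for the moment, N m; "gripper_width": finger opening in m; "grip_force": force on a finger pad.
Only numpy, scipy, OpenCV 4.12 (cv2) and the standard library are available. Lean on these libraries where they do the work, as an engineer would, in place of code of your own. Each camera call takes 0.05 s, during which the arm holds its last target. There are 200 camera calls.

### The job

The cordless meat probe has finished charging: lift it out of its white charging stand and push it down, fully home, into the narrow holder tube on the right-hand side of the contact grill, while the lid is still shut. Then raise the grill's lid by its front handle and hold it half open, at 45 degrees, so that I can lay the food in. The lid falls shut by itself, so finish while you are still holding it steady at that angle; never let it drop, and leave the jars and the mug where they stand.

Things in the scene. Friction and masses are not known exactly. Their poses are not given: they have to be found in the camera images.
- probe: Cordless meat probe, 40 g, upright in the stand at the start. Origin: underside of its steel collar (21 mm disc, 5 mm thick, resting on the stand's top); z up. Above it a black grip with an orange band: 14 mm thick along its x, 20 mm wide along its y, from 4 to 44 mm above the origin. Below it a steel rod, 6 mm in diameter, 65 mm long, with tapered tip.
- probe_tip (a point): Tip of the probe's rod, 65 mm below the probe's origin.
- stand: White charging stand, fixed to the worktop; origin: centre of its underside. Block 50 mm (x) by 36 mm (y) by 78 mm high on a black foot 78 by 60 mm; in the middle of its top a bore 8.5 mm wide and 69 mm deep that holds the probe loosely.
- grill: Black and steel contact grill, does not move; origin: centre of its footprint at worktop height; its front, with handle and controls, faces its -x, its right-hand side is its -y. 200 mm deep (x), 270 mm wide (y), 114 mm high with the lid shut. A wall cabinet hangs above its rear half, underside 480 mm over the worktop: keep wrist and forearm clear of it.
- tube_mouth (a point): Centre of the mouth of the holder tube: square grey pod, 32 by 32 mm, with a steel band, on the grill's right-hand side near the front, axis 40 mm out from that side. The flat mouth is 95 mm above the worktop; vertical round bore 8.5 mm wide, 74 mm deep, 3 mm chamfer. Axes as the grill's. The probe is home when its collar rests on the mouth.
- lid (a joint): Lid angle, rad: 0 shut, pi/4 half open (45 degrees), stop at 1.75. The lid weighs 0.5 to 1 kg, turns almost freely and falls shut from any angle up to about 80 degrees; lifting it takes 2 to 6 N at the handle.
- lid_handle (a point): Middle of the lid's handle: round black bar, 17 mm in diameter, 176 mm long, along the grill's y axis, across the front of the lid on two steel arms. Its axis is 40 mm in front of the lid edge and, lid shut, 97 mm above the worktop; the space below and between is free. The point turns with the lid.
- lid_hinge (a point): Middle of the lid's hinge line at the back of the grill, 85 mm above the worktop, parallel to the grill's y axis. The handle bar's axis is 246 mm in front of it and 12 mm higher when the lid is shut; raising the lid swings the bar up and back about this line.
- food_jar: Glass jar of tan food with a black lid, 63 mm across, 85 mm high; origin: centre of its underside. A bystander.
- mug: White mug with grey dots, 78 mm across, 93 mm high; origin: centre of its underside. A bystander.
- green_jar: Spice jar with a green lid, 44 mm across, 100 mm high; origin: centre of its underside. A bystander.

How it is judged:
On the way:
1. the probe stands fully home in the grill's holder tube and is let go, the lid still shut (horizontal distance between probe and tube_mouth below 0.004 m and z of probe in the frame of tube_mouth below 0.004 m and angle between probe's own z axis and vertical below 0.1 rad and contact force between the fingers and probe below 0.2 N and value of joint lid below 0.05 rad), for 0.2 s.
At the end, for the whole second after the job is handed in: The probe stands in the holder tube, released, upright within 6 degrees, its collar within 4 mm of the mouth and on its axis within 4 mm; the lid is held by the fingers (over 1 N), nothing else under it, steady at 45 degrees, within 6 degrees either way (horizontal distance between probe and tube_mouth below 0.004 m and z of probe in the frame of tube_mouth below 0.004 m and angle between probe's own z axis and vertical below 0.1 rad and contact force between the fingers and probe below 0.2 N and value of joint lid between 0.68 and 0.89 rad and velocity of joint lid between -0.1 and 0.1 rad/s and contact force between the fingers and lid above 1 N and contact force between each of food_jar, mug, green_jar and lid below 0.1 N); the arm keeps its last pose, push and grip.
It fails at once if the lid drops (closes faster than 2 rad/s) (velocity of joint lid below -2 rad/s).
It fails at once if a jar or the mug is moved more than 20 mm (distance of any of food_jar, mug, green_jar from where it was at the start of the episode above 0.02 m).
It fails at once if a jar or the mug is tipped (angle between any of food_jar, mug, green_jar's own z axis and vertical above 0.25 rad).
It also fails if it takes over 64 s, if anything falls off the work surface, if the arm or the gripper's body presses on something with over 40 N, if the wrist force passes 120 N, or if a joint passes its speed limit or range.

## Working session

There is one attempt and no reset: what is moved stays moved. The work goes in short steps, Python scripts to look and compute and a tool call to move; the robot and the scene stay as the last step left them, time stands still between calls to the robot, and variables do not carry over. Pictures are saved under pics/ and viewed, at most 10 in all, crops included, and the job is handed in when it is done.

Besides the shell and the picture viewer there is one more tool, called after "Request:" as name(argument=value, ...) on one line, values as JSON. step_arm: Moves the arm, as the interface text tells. Its arguments: {"type":"object","properties":{"targets":{"type":"array"},"squeeze":{"type":"number"}},"required":["targets"]}

```bash
mkdir -p pics; cat > h.py <<'E'
import numpy as np, cv2, pickle
from station import robot
from scipy.spatial.transform import Rotation as Ro
def grab(n,save=None):
    s=robot.get_state(); f=robot.grab_frame(n); f['state']=s
    if save: cv2.imwrite('pics/'+save+'.png',f['color']); pickle.dump(f,open('pics/'+save+'.pkl','wb'))
    return f
def load(n): return pickle.load(open('pics/'+n+'.pkl','rb'))
def ray(f,u,v):
    x=(u-f['cx'])/f['fx']; y=(v-f['cy'])/f['fy']
    if 'hand_eye' in f:
        r=np.hypot(x,y); d=np.array([x/r*np.sin(r),y/r*np.sin(r),np.cos(r)]) if r>1e-9 else np.array([0,0,1.])
        H=np.array(f['hand_eye']); s=f['state']; R=Ro.from_rotvec(s['orientation']).as_matrix()
        return R@H[:3,3]+np.array(s['position']), R@H[:3,:3]@d
    R=np.array(f['R']); t=np.array(f['t']); d=R.T@np.array([x,y,1]); return -R.T@t, d/np.linalg.norm(d)
def onz(f,u,v,z):
    o,d=ray(f,u,v); return o+d*(z-o[2])/d[2]
def tri(*rs):
    A=sum(np.eye(3)-np.outer(d,d) for o,d in rs); b=sum((np.eye(3)-np.outer(d,d))@o for o,d in rs)
    p=np.linalg.solve(A,b); return p,[np.linalg.norm(np.cross(p-o,d)) for o,d in rs]
def proj(f,X):
    X=np.array(X,float)
    if 'hand_eye' in f:
        s=f['state']; R=Ro.from_rotvec(s['orientation']).as_matrix(); H=np.array(f['hand_eye'])
        c=H[:3,:3].T@(R.T@(X-s['position'])-H[:3,3]); r=np.hypot(c[0],c[1]); a=np.arctan2(r,c[2]); k=a/max(r,1e-9)
        return f['fx']*k*c[0]+f['cx'], f['fy']*k*c[1]+f['cy']
    c=np.array(f['R'])@X+np.array(f['t']); return f['fx']*c[0]/c[2]+f['cx'], f['fy']*c[1]/c[2]+f['cy']
E
python3 - <<'E'
from h import *
a=grab('scene','s0');b=grab('top','t0');w=grab('wrist','w0')
for f in(a,b): print(f['fx'],f['cx'],f['cy'],(-np.array(f['R']).T@f['t']).round(3))
print(w['fx'],np.array(w['hand_eye']).round(3)); print(robot.get_state())
cv2.imwrite('pics/c0.png',cv2.resize(np.vstack([a['color'],b['color']]),(400,600)) )
E
```

```text
411.0743656453904 282.2862433738126 209.90530385252814 [-0.468 -0.486  0.542]
429.6912991605964 276.6154398481197 209.84423433883217 [0.311 0.009 1.288]
325.19226210127806 [[-0.    -0.956 -0.294  0.083]
 [ 1.     0.    -0.002 -0.   ]
 [ 0.002 -0.294  0.956 -0.163]
 [ 0.     0.     0.     1.   ]]
{'t': 0.15, 'qpos': array([-1.27412839e+00,  3.59366647e-01,  1.51116080e+00,  1.40017132e-05,
        1.27248745e+00, -1.15109645e-01]), 'qd': array([ 0.00071757, -0.00189501, -0.00485009, -0.00120015,  0.00085452,
        0.00104636]), 'joint_torque': array([ 7.06109749e-04, -5.15755856e+01, -2.71007985e+01,  6.75374223e-02,
        3.05363105e-02, -7.75188323e-05]), 'position': array([ 0.23998364, -0.54935221,  0.22199532]), 'orientation': array([-3.07385483e+00, -6.41962436e-01,  1.81514613e-04]), 'wrist_force': array([0.39726064, 0.18739289, 0.57407405]), 'wrist_torque': array([-0.00203841, -0.03755619,  0.00199132]), 'grip_force': 0.0, 'gripper_width': 0.08763298177315372}
```

View pics/s0.png

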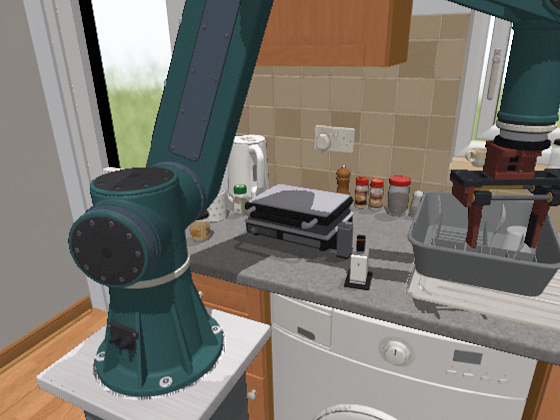

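View pics/t0.png

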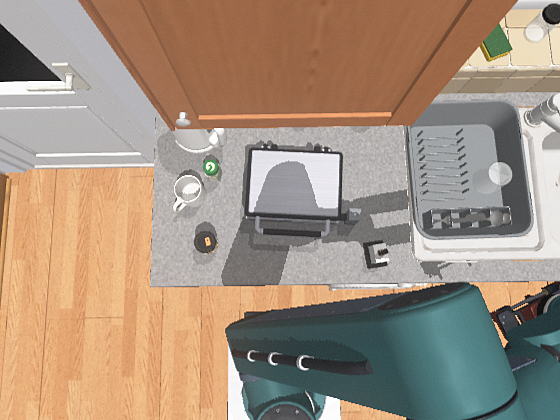

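The scene view shows the stand with the probe near (358,265) and the pod at (345,238). The top view shows the stand at (377,252), the pod at (354,213), and the grill lid spanning (245..343, 148..220). I'll take enlarged crops next.

```bash
python3 - <<'E'
from h import *
a=load('s0');b=load('t0')
A=cv2.resize(a['color'][180:300,240:390],None,fx=5,fy=5,interpolation=cv2.INTER_CUBIC)[:, :]
B=cv2.resize(b['color'][140:280,235:395],None,fx=4,fy=4,interpolation=cv2.INTER_CUBIC)
cv2.imwrite('pics/sc.png',A);cv2.imwrite('pics/tc.png',B)
print(onz(b,377,252,.1),onz(b,354,213,.095),proj(a,onz(b,354,213,.095)))
E
```

```text
[ 0.38710474 -0.26486629  0.1       ] [ 0.49764903 -0.20723297  0.095     ] (np.float64(345.2070444662478), np.float64(223.26705275601273))
```

View pics/sc.png

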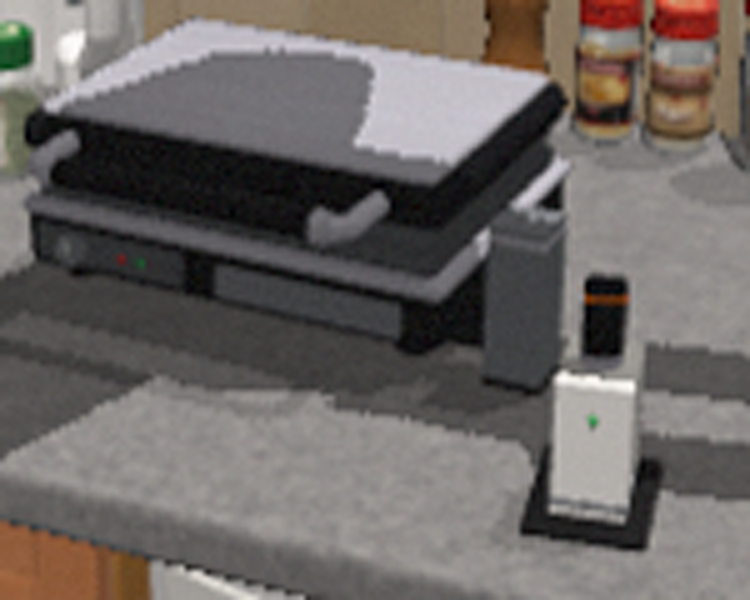

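View pics/tc.png

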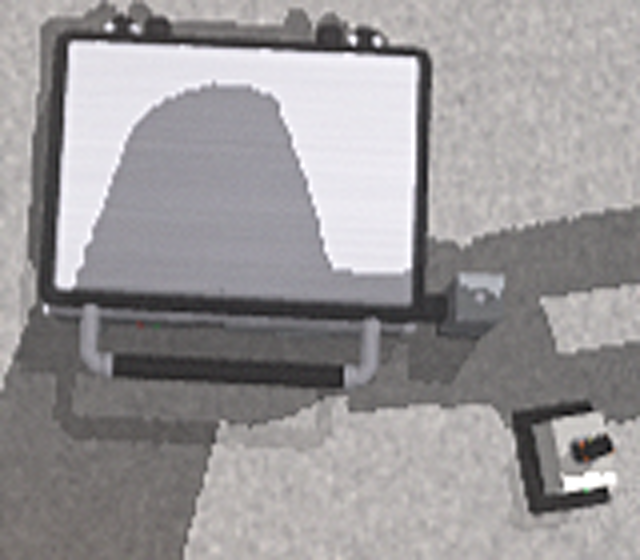

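The scene crop shows the probe grip's top at (606,278). The top crop shows the bar from (112,365) to (345,377), the pod mouth near (480,295), and the stand turned about 14°. I'll move above the stand now.

Request:
step_arm(targets=[1,0.54,-0.4,0,0,1,0.54,-0.4,0,0,1,0.54,-0.4,0,0,1,0.54,-0.4,0,0,1,0.54,-0.4,0,0,1,0.54,-0.4,0,0,1,0.54,-0.4,0,0,1,0.54,-0.4,0,0])

```text
t: 1.15
position: [0.4012, -0.2688, 0.2225]
orientation: [-3.075, -0.642, 0.0]
wrist_force: [-0.1, -0.8, 1.4]
gripper_width: 0.0878
grip_force: 0.0
```

Request:
step_arm(targets=[1,0,0,0,-1,1,0,0,0,-1,1,0,0,0,-1,1,0,0,0,-1,1,0,0,0,-1,1,0,0,0,-1,1,0,0,0,-1,1,0,0,0,-1])

```text
t: 2.15
position: [0.4006, -0.2699, 0.2224]
orientation: [-2.262, -2.179, -0.0]
wrist_force: [0.9, 0.9, -0.5]
gripper_width: 0.0878
grip_force: 0.0
```

Request:
step_arm(targets=[1,0,0,0,-1,1,0,0,0,-1,1,0,0,0,0])

```text
t: 2.52
position: [0.4007, -0.27, 0.2225]
orientation: [-1.944, -2.467, -0.0]
wrist_force: [-0.2, -0.1, 0.3]
gripper_width: 0.0876
grip_force: 0.0
```

```bash
python3 - <<'E'
from h import *
w=grab('wrist','w1');a=grab('scene','s1')
A=cv2.resize(a['color'][180:300,240:390],None,fx=2.4,fy=2.4)
im=np.zeros((600,560,3),np.uint8);
cv2.imwrite('pics/c1.png',w['color'])
s=w['state'];print(s['position'],s['orientation'],s['qpos'],s['t'])
b=load('t0')
P,e=tri(ray(b,235+603/4,140+442/4),ray(a,240+606/5,180+280/5));print(P,e)
h1=onz(b,235+112/4,140+366/4,.097);h2=onz(b,235+345/4,140+377/4,.097);print(h1,h2)
print(onz(b,235+480/4,140+297/4,.095), onz(b,280,125,.48))
E
```

```text
[ 0.40066814 -0.26998525  0.22248201] [-1.94413373e+00 -2.46716457e+00 -1.18337732e-04] [-7.36079847e-01  1.90415896e-01  1.75402902e+00  4.49698649e-05
  1.19763682e+00 -9.72126717e-01] 2.525
[ 0.38844807 -0.28117712  0.1213038 ] [np.float64(0.002764424381898926), np.float64(0.0027644243818990663)]
[0.44901524 0.04895857 0.097     ] [ 0.4388673  -0.11312116  0.097     ]
[ 0.49405272 -0.20988267  0.095     ] [6.15395191e-01 5.24975312e-04 4.80000000e-01]
```

View pics/w1.png

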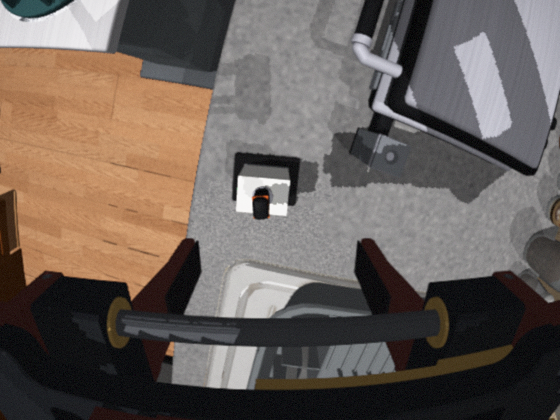

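The wrist view shows the probe grip at (261,205), with its orange band at (261,196), on the white stand. The pod mouth hole is at (391,156). I'll refine both numerically.

```bash
python3 - <<'E'
from h import *
w=load('w1');c=w['color']
A=cv2.resize(c[145:230,225:305],None,fx=7,fy=7,interpolation=cv2.INTER_CUBIC)
B=cv2.resize(c[115:200,345:425],None,fx=7,fy=7,interpolation=cv2.INTER_CUBIC)
V=np.hstack([A,B]);V=cv2.resize(V,(800,int(V.shape[0]*800/V.shape[1])));print(V.shape)
cv2.imwrite('pics/c2.png',V)
print(onz(w,261,214,.122),onz(w,391,156,.095))
print(tri(ray(w,391,156),ray(load('t0'),235+480/4,140+297/4)))
E
```

```text
(425, 800, 3)
[ 0.39026016 -0.28101573  0.122     ] [ 0.49625449 -0.20646508  0.095     ]
(array([ 0.4915042 , -0.20654343,  0.10854185]), [np.float64(0.0009544772301123127), np.float64(0.0009544772301124232)])
```

View pics/c2.png

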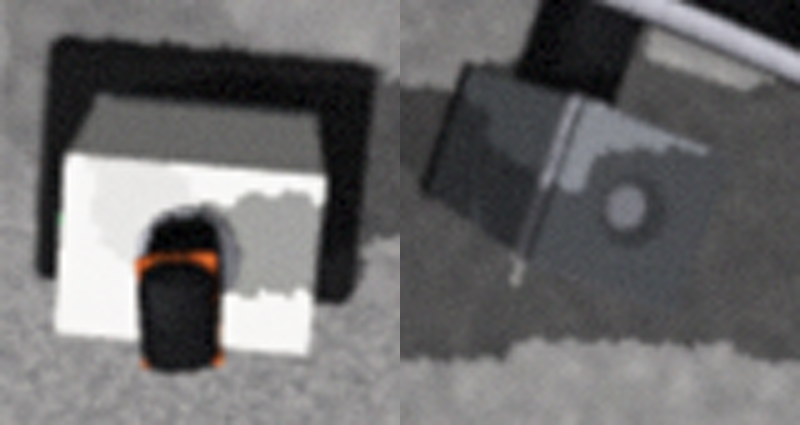

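```bash
python3 - <<'E'
from h import *
w=load('w1')
g=onz(w,261,209,.122);s=onz(w,263,195.6,.078);m=onz(w,391.4,157,.095)
print(g,s,m, onz(w,263,195.6,.082))
st=w['state'];R=Ro.from_rotvec(st['orientation']).as_matrix()
for p in (g,s): print(((R.T@(p-st['position']))/.06).round(3))
E
```

```text
[ 0.38927622 -0.27662178  0.122     ] [ 0.38918868 -0.2770753   0.078     ] [ 0.49693478 -0.20726545  0.095     ] [ 0.38910922 -0.27594693  0.082     ]
[-0.064 -0.21   1.675]
[-0.071 -0.213  2.408]
```

Request:
step_arm(targets=[1,-0.07,-0.21,0,0,1,0,0,0.6,0,1,0,0,0.8,0,1,0,0,0.6,0,1,0,0,0.27,0,1,0,0,0,0], squeeze=15)

```text
t: 3.38
position: [0.3882, -0.2767, 0.0854]
orientation: [-1.942, -2.465, -0.0]
wrist_force: [0.4, 0.5, 0.6]
gripper_width: 0.0877
grip_force: 0.0
```

Request:
step_arm(targets=[-1,0,0,0,0,-1,0,0,0,0,-1,0,0,0,0,-1,0,0,0,0,-1,0,0,0,0,-1,0,0,0,0])

```text
t: 4.12
position: [0.3895, -0.2771, 0.0865]
orientation: [-1.943, -2.469, -0.0]
wrist_force: [-0.1, -0.1, -0.1]
gripper_width: 0.0316
grip_force: 0.0
```

Request:
step_arm(targets=[-1,0,0,0,0,-1,0,0,0,0,-1,0,0,0,0,-1,0,0,0,0])

```text
t: 4.62
position: [0.3885, -0.2773, 0.0864]
orientation: [-1.941, -2.468, 0.002]
wrist_force: [-4.9, -1.7, 3.7]
gripper_width: 0.0139
grip_force: 15.0
```

Request:
step_arm(targets=[-1,0,0,-0.3,0,-1,0,0,-0.5,0,-1,0,0,-0.6,0,-1,0,0,-0.5,0,-1,0,0,0,0])

```text
t: 5.25
position: [0.3911, -0.2783, 0.2025]
orientation: [1.94, 2.465, 0.0]
wrist_force: [0.2, -0.3, -0.2]
gripper_width: 0.0137
grip_force: 15.0
```

```bash
python3 - <<'E'
from h import *
w=grab('wrist','w2');a=grab('scene','s2');t=grab('top','t2')
s=robot.get_state();print(s['position'],s['orientation'],s['grip_force'],s['gripper_width'],s['wrist_force'])
R=Ro.from_rotvec(s['orientation']).as_matrix();p=np.array(s['position'])
m=np.array([.4969,-.2073,.200]);print((R.T@(m-p)/.06).round(3))
for f in(w,a):print(proj(f,p),proj(f,p-[0,0,.0734]))
u,v=map(int,proj(a,p-[0,0,.03]));A=cv2.resize(a['color'][v-45:v+55,u-40:u+40],(480,600),interpolation=cv2.INTER_CUBIC)
cv2.imwrite('pics/c3.png',A);print(u,v)
E
```

```text
[ 0.38908693 -0.27655005  0.19946689] [-1.94201497e+00 -2.46748717e+00 -6.78546802e-04] 14.998605698347092 0.013882058619980202 [ 0.44700864 -0.52973739 -0.71234041]
[ 0.7    2.018 -0.009]
(np.float64(272.0488527126717), np.float64(252.1904453941332)) (np.float64(273.23222194409334), np.float64(210.85558577588677))
(np.float64(362.45967189320777), np.float64(204.0966732726448)) (np.float64(360.6196287254716), np.float64(233.45441451784717))
361 216
```

View pics/c3.png

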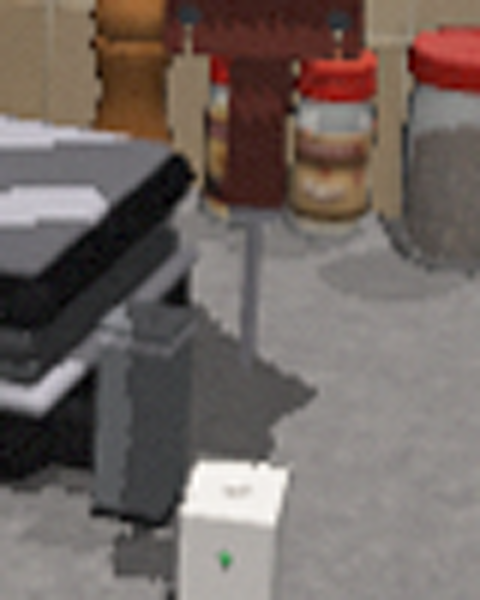

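The scene crop shows the probe lifted, its rod almost vertical with the tip at (247,362), and the stand's bore empty. I'll move over the tube.

Request:
step_arm(targets=[-1,0.1,0.4,0,0,-1,0.2,0.6,0,0,-1,0.2,0.6,0,0,-1,0.2,0.42,0,0,-1,0,0,0,0,-1,0,0,0,0])

```text
t: 6.15
position: [0.4963, -0.2077, 0.1993]
orientation: [-1.941, -2.467, 0.001]
wrist_force: [-0.2, -0.3, -0.2]
gripper_width: 0.0142
grip_force: 15.0
```

```bash
python3 - <<'E'
from h import *
w=grab('wrist','w3');a=grab('scene','s3');t=grab('top','t3')
p=np.array(w['state']['position']);print(p)
tip=p-[0,0,.073]
print([np.round(proj(w,x),1) for x in (p,tip,[.4969,-.2073,.095])],[np.round(proj(a,x),1) for x in (p,tip,[.4969,-.2073,.095])])
A=cv2.resize(w['color'][160:270,225:325],(500,550),interpolation=cv2.INTER_CUBIC)
B=cv2.resize(a['color'][190:280,315:370],(300,490),interpolation=cv2.INTER_CUBIC)
V=np.zeros((550,800,3),np.uint8);V[:,:500]=A;V[:490,500:]=B
cv2.imwrite('pics/c4.png',V)
E
```

```text
[ 0.49628447 -0.20771021  0.19926877]
[array([274.9, 258. ]), array([275.8, 215.4]), array([276.9, 203.3])] [array([347. , 186.1]), array([345.7, 212.6]), array([345.1, 223.4])]
```

View pics/c4.png

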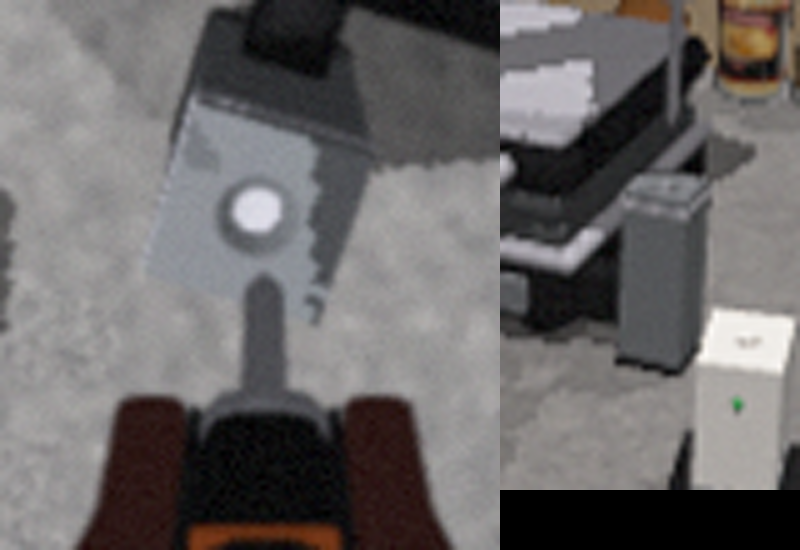

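The wrist crop shows the tip at (264,277), which is px (277.8,215.4), and the mouth's centre at (257,211), which is px (276.4,202.2).

```bash
python3 - <<'E'
from h import *
w=load('w3');s=w['state'];p=np.array(s['position']);R=Ro.from_rotvec(s['orientation']).as_matrix()
a=load('s3')
tip=onz(w,277.8,215.0,.126);h=onz(w,276.4,202.2,.0945);print(tip,h,(R.T@(h-tip)/.06).round(3))
ts=(500+672-500)
print(proj(a,tip),'seen',315+172/300*55,190+125/490*90); print(proj(a,h),'seen',315+168/300*55,190+185/490*90)
E
```

```text
[ 0.49770939 -0.20709284  0.126     ] [ 0.49630386 -0.20658792  0.0945    ] [ 0.013 -0.02   0.525]
(np.float64(345.66496849277183), np.float64(212.4266333668438)) seen 346.53333333333336 212.9591836734694
(np.float64(344.8111917528763), np.float64(223.5920869653335)) seen 345.8 223.9795918367347
```

Request:
step_arm(targets=[-1,0.01,-0.02,0,0,-1,0,0,0.25,0,-1,0,0,0.25,0,-1,0,0,0.15,0,-1,0,0,0.15,0,-1,0,0,0,0])

```text
t: 7.05
position: [0.4957, -0.2072, 0.1515]
orientation: [-1.942, -2.467, 0.0]
wrist_force: [-0.6, 1.0, -0.3]
gripper_width: 0.0139
grip_force: 15.0
```

Request:
step_arm(targets=[-1,0,0,0.15,0,-1,0,0,0.2,0,-1,0,0,0.2,0,-1,0,0,0.15,0,-1,0,0,0.06,0,-1,0,0,0,0])

```text
t: 7.8
position: [0.4961, -0.2075, 0.1066]
orientation: [-1.943, -2.468, -0.0]
wrist_force: [-0.6, -0.3, -1.0]
gripper_width: 0.0139
grip_force: 15.0
```

Request:
step_arm(targets=[-1,0,0,0.04,0,-1,0,0,0.04,0,-1,0,0,0,0])

```text
t: 8.18
position: [0.4961, -0.2078, 0.1031]
orientation: [1.942, 2.468, -0.0]
wrist_force: [-3.3, 0.3, 9.5]
gripper_width: 0.014
grip_force: 15.0
```

Request:
step_arm(targets=[-1,0,0,0.03,0,-1,0,0,0,0])

```text
t: 8.43
position: [0.4962, -0.2082, 0.1024]
orientation: [1.942, 2.468, -0.001]
wrist_force: [-6.8, 0.8, 19.7]
gripper_width: 0.0135
grip_force: 15.0
```

Request:
step_arm(targets=[-0.6,0,0,0,0,-0.4,0,0,0,0,-0.2,0,0,0,0,-0.2,0,0,0,0,-0.2,0,0,0,0,-0.2,0,0,0,0])

```text
t: 9.18
position: [0.4962, -0.2075, 0.1001]
orientation: [-1.943, -2.469, -0.0]
wrist_force: [-0.3, -0.0, 0.1]
gripper_width: 0.0349
grip_force: 0.0
```

Request:
step_arm(targets=[-0.2,0,0,-0.5,0,-0.2,0,0,-0.9,0,0.5,0,0,-0.6,0.7,0.5,0,0,0,0.7,0.5,0,0,0,0.7,0.5,0.7,-0.25,0,0,0.5,0.7,-0.25,0,0,0.5,0.7,-0.25,0,0])

```text
t: 10.18
position: [0.4577, -0.0781, 0.2202]
orientation: [-2.283, -2.158, -0.0]
wrist_force: [0.9, -0.1, -0.1]
gripper_width: 0.066
grip_force: 0.0
```

Request:
step_arm(targets=[0.2,0.7,-0.25,0,0,0,0,0,0,0,0,0,0,0,0])

```text
t: 10.55
position: [0.4462, -0.0369, 0.2205]
orientation: [2.281, 2.159, 0.0]
wrist_force: [0.3, 0.7, 0.0]
gripper_width: 0.0444
grip_force: 0.0
```

```bash
python3 - <<'E'
from h import *
w=grab('wrist','w4');t=grab('top','t4');a=grab('scene','s4')
s=w['state'];p=s['position'];print(p,s['orientation'],s['gripper_width'],s['t'])
print([np.round(proj(w,x),1) for x in (p,[.449,.049,.097],[.4389,-.1131,.097])])
B=cv2.resize(a['color'][190:280,315:375],(240,360),interpolation=cv2.INTER_CUBIC)
V=np.zeros((420,800,3),np.uint8);V[:,:560]=w['color'];V[:360,560:]=B
cv2.imwrite('pics/c5.png',V)
E
```

```text
[ 0.44619807 -0.03689568  0.22049751] [2.28110228e+00 2.15858680e+00 3.23157975e-04] 0.04437324514356614 10.55
[array([275.4, 258.6]), array([273.8, 102.4]), array([273.2, 271.2])]
```

View pics/c5.png

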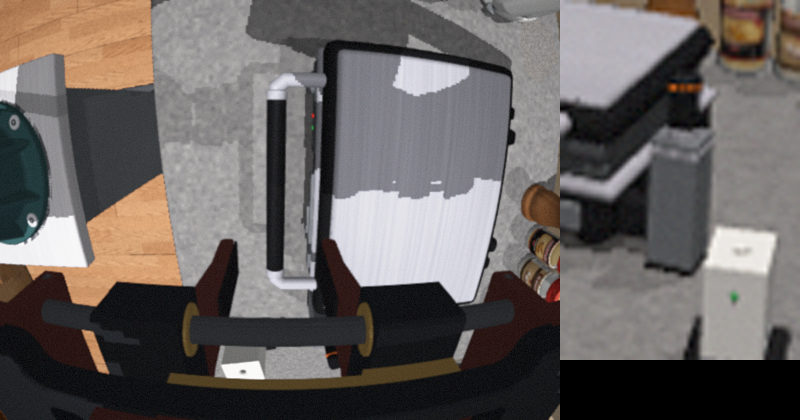

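The wrist view shows the bar upright at column ≈276, rows 97 to 275. The inset shows the probe seated in the pod with its collar on the mouth.

```bash
python3 - <<'E'
from h import *
w=load('w4');s=w['state'];p=np.array(s['position']);R=Ro.from_rotvec(s['orientation']).as_matrix()
g=cv2.cvtColor(w['color'],cv2.COLOR_BGR2GRAY)
us=[]
for v in (115,150,185,220):
    m=np.where(g[v,262:290]<70)[0]+262; us.append((m.min()+m.max())/2); print(v,m.min(),m.max())
q=[onz(w,u,v,.097) for u,v in zip(us,(115,150,185,220))]
for x in q: print(x,(R.T@(x-p)/.06).round(3))
e1,e2=onz(w,276,99,.097),onz(w,275,272,.097);print(e1,e2,(R.T@((e1+e2)/2-p)/.06).round(3))
d=q[0]-q[-1];print(np.degrees(np.arctan2(-d[0],d[1])))
E
```

```text
115 267 285
150 267 284
185 267 284
220 267 283
[0.45024411 0.03784434 0.097     ] [ 1.249 -0.003  2.058]
[0.44806402 0.00687114 0.097     ] [ 0.731 -0.011  2.058]
[ 0.44625376 -0.02503494  0.097     ] [ 0.199 -0.012  2.058]
[ 0.44386359 -0.05865214  0.097     ] [-0.363 -0.021  2.058]
[0.45103011 0.05191539 0.097     ] [ 0.4406362  -0.11408431  0.097     ] [ 0.098 -0.013  2.058]
-3.782994944214771
```

Request:
step_arm(targets=[-0.36,0.1,-0.01,0,0.07,-0.36,0,0,0.4,0,-0.36,0,0,0.6,0,-0.36,0,0,0.5,0,-0.36,0,0,0.2,0,-0.36,0,0,0,0])

```text
t: 11.45
position: [0.4452, -0.0304, 0.1179]
orientation: [-2.293, -2.146, 0.001]
wrist_force: [0.0, 0.3, -0.3]
gripper_width: 0.0284
grip_force: 0.0
```

Request:
step_arm(targets=[-0.36,0,0.01,0.2,0,-0.36,0,0,0.2,0,-0.36,0,0,0.2,0,-0.36,0,0,0,0], squeeze=30)

```text
t: 11.95
position: [0.4451, -0.0303, 0.0813]
orientation: [-2.292, -2.146, 0.002]
wrist_force: [0.0, 0.3, 0.7]
gripper_width: 0.0281
grip_force: 0.0
```

Request:
step_arm(targets=[-1,0,0,0,0,-1,0,0,0,0,-1,0,0,0,0,-1,0,0,0,0])

```text
t: 12.45
position: [0.4448, -0.0303, 0.0822]
orientation: [-2.292, -2.146, 0.002]
wrist_force: [-5.1, -0.9, 3.7]
gripper_width: 0.0162
grip_force: 30.0
```

Request:
step_arm(targets=[-1,0,0.016,-0.178,0,-1,0,0.018,-0.178,0,-1,0,0.032,-0.176,0,-1,0,0.032,-0.176,0,-1,0,0,0,0])

```text
t: 13.08
position: [0.4504, -0.0307, 0.1255]
orientation: [-2.292, -2.146, 0.002]
wrist_force: [-6.6, -2.5, -3.0]
gripper_width: 0.0164
grip_force: 30.0
```

```bash
python3 - <<'E'
from h import *
w=grab('wrist','w5');a=grab('scene','s5')
s=w['state'];print(s['position'],s['grip_force'],s['gripper_width'],s['wrist_force'],s['wrist_torque'])
V=np.zeros((420,800,3),np.uint8);V[:,:560]=w['color'];V[:360,560:]=cv2.resize(a['color'][170:290,245:365],(240,360))
cv2.imwrite('pics/c6.png',V)
E
```

```text
[ 0.45044372 -0.03073966  0.1255434 ] 30.00032812356949 0.016387645154221427 [-6.55335788 -2.47582409 -3.0312978 ] [-0.34825811  1.24154952 -0.00155232]
```

View pics/c6.png

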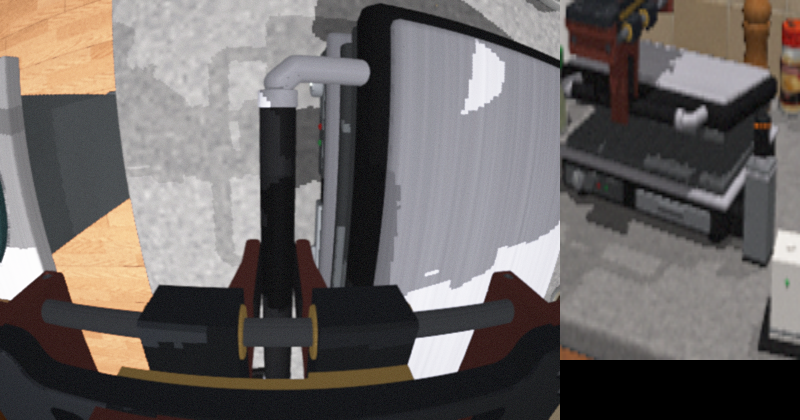

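The lid follows the grip (bar still between the fingers, probe upright in the pod). I'll continue the arc.

Request:
step_arm(targets=[-1,0,0.045,-0.173,0,-1,0,0.047,-0.173,0,-1,0,0.06,-0.168,0,-1,0,0.062,-0.168,0,-1,0,0.076,-0.162,0,-1,0,0.077,-0.162,0,-1,0,0,0,0])

```text
t: 14.05
position: [0.4716, -0.0322, 0.1861]
orientation: [-2.291, -2.146, 0.005]
wrist_force: [-9.3, -2.2, -0.8]
gripper_width: 0.0161
grip_force: 30.0
```

Request:
step_arm(targets=[-1,0,0.08,-0.155,0,-1,0,0.085,-0.155,0,-1,0,0.098,-0.147,0,-1,0,0.1,-0.147,0,-1,0,0.11,-0.137,0,-1,0,0.114,-0.137,0,-1,0,0,0,0])

```text
t: 14.92
position: [0.5066, -0.0345, 0.2394]
orientation: [-2.291, -2.146, 0.005]
wrist_force: [-13.2, -1.9, 5.8]
gripper_width: 0.0162
grip_force: 30.0
```

Request:
step_arm(targets=[-1,0,0.08,-0.128,0,-1,0,0.1,-0.128,0,-1,0,0,0,0,-1,0,0,0,0,-1,0,0,0,0])

```text
t: 15.55
position: [0.5198, -0.0354, 0.254]
orientation: [2.293, 2.147, 0.0]
wrist_force: [-4.8, -0.7, 2.4]
gripper_width: 0.0163
grip_force: 30.0
```

```bash
python3 - <<'E'
from h import *
a=grab('scene','s6');t=grab('top','t6');w=grab('wrist','w6')
s=w['state'];p=s['position'];print(p,s['wrist_force'],s['grip_force'],s['gripper_width'],s['t'])
# expected features vs lid angle: bar right end & tip of steel arm, for scene image
yaw=np.radians(-3.8);ex=np.array([np.cos(yaw),np.sin(yaw),0]);ey=np.array([-np.sin(yaw),np.cos(yaw),0])
c=np.array([.4458,-.0311,.097]);hg=c+.246*ex;hg[2]=.085
def pt(th,fwd,up,y):
    k=th; return hg+ex*(-fwd*np.cos(k)+up*np.sin(k))+np.array([0,0,1])*(fwd*np.sin(k)+up*np.cos(k))+ey*y
for d in (0,36,40,45,50):
    th=np.radians(d);print(d,[np.round(proj(f,pt(th,.246,.012,y)),1) for f,y in((w,.083),(w,.04),(a,-.083),(t,-.083),(t,.083))])
g=cv2.cvtColor(w['color'],cv2.COLOR_BGR2GRAY)
for v in range(60,240,15):
    m=np.where(g[v,225:330]<70)[0]+225; print(v,m.min() if len(m) else 0,m.max() if len(m) else 0,end=' | ')
E
```

```text
[ 0.51975219 -0.03539307  0.25390551] [-5.00212534 -2.39494538  1.28325855] 30.001324117183685 0.016613999011676775 15.65
0 [array([201.4, 108.3]), array([202.8, 150.9]), array([304.2, 225.1]), array([321.5, 233.7]), array([262. , 230.7])]
36 [array([238.4, 106.7]), array([239.9, 183.7]), array([313.7, 167.3]), array([328. , 205.8]), array([261.1, 202.4])]
40 [array([257.6, 106.4]), array([258.5, 189.4]), array([315.6, 161.4]), array([328.7, 200.4]), array([261.2, 197. ])]
45 [array([289.3, 106.2]), array([288.6, 197.4]), array([318.2, 154.4]), array([329.7, 193. ]), array([261.3, 189.6])]
50 [array([330.3, 107. ]), array([327.1, 206. ]), array([320.8, 147.8]), array([330.6, 185.1]), array([261.5, 181.7])]
60 312 329 | 75 0 0 | 90 306 329 | 105 306 329 | 120 260 329 | 135 260 329 | 150 260 329 | 165 260 329 | 180 261 329 | 195 261 329 | 210 261 329 | 225 261 329 |
```

```bash
python3 - <<'E'
from h import *
for n,c0,r in(('t6',(318,322,326,329),(180,215)),('s6',(300,306,310,314,318),(140,180))):
    g=cv2.cvtColor(load(n)['color'],cv2.COLOR_BGR2GRAY)
    for c in c0: print(n,c,r[0],g[r[0]:r[1],c].tolist())
E
```

```text
t6 318 180 [90, 71, 73, 71, 64, 56, 55, 54, 41, 51, 68, 70, 52, 44, 52, 80, 76, 56, 45, 96, 118, 115, 106, 112, 108, 111, 110, 109, 110, 110, 110, 104, 109, 112, 111]
t6 322 180 [168, 51, 52, 59, 58, 59, 55, 52, 49, 46, 67, 72, 58, 48, 53, 75, 75, 57, 53, 62, 70, 60, 64, 55, 61, 61, 61, 55, 58, 56, 59, 64, 61, 56, 58]
t6 326 180 [57, 59, 60, 59, 59, 56, 60, 58, 59, 61, 61, 57, 59, 58, 66, 57, 57, 58, 54, 52, 51, 55, 58, 54, 67, 75, 90, 94, 101, 103, 110, 112, 116, 118, 116]
t6 329 180 [51, 53, 59, 59, 68, 77, 89, 97, 103, 103, 108, 112, 119, 117, 121, 121, 118, 119, 117, 113, 116, 115, 113, 115, 114, 115, 116, 117, 114, 120, 111, 113, 112, 115, 114]
s6 300 140 [109, 116, 118, 120, 119, 120, 119, 119, 121, 120, 124, 82, 21, 15, 19, 29, 11, 7, 125, 103, 24, 25, 18, 32, 24, 18, 23, 46, 50, 44, 41, 39, 38, 41, 39, 37, 44, 42, 42, 37]
s6 306 140 [135, 127, 126, 125, 127, 125, 124, 126, 124, 123, 126, 131, 85, 27, 27, 22, 26, 16, 36, 105, 86, 26, 29, 30, 26, 27, 14, 36, 48, 49, 49, 41, 39, 39, 43, 42, 45, 43, 41, 35]
s6 310 140 [134, 124, 123, 127, 126, 126, 127, 126, 127, 126, 125, 130, 95, 45, 33, 24, 25, 20, 11, 123, 103, 28, 24, 29, 24, 21, 12, 15, 40, 50, 48, 38, 42, 44, 44, 39, 40, 40, 40, 38]
s6 314 140 [139, 134, 127, 126, 132, 133, 140, 136, 130, 127, 127, 127, 128, 84, 52, 83, 82, 65, 49, 48, 102, 83, 28, 29, 28, 24, 16, 7, 30, 48, 52, 48, 40, 41, 38, 39, 36, 42, 44, 38]
s6 318 140 [151, 147, 147, 149, 150, 153, 153, 151, 123, 117, 128, 126, 126, 115, 102, 136, 158, 136, 97, 74, 118, 98, 29, 31, 29, 30, 17, 15, 14, 40, 53, 47, 42, 42, 44, 42, 42, 42, 38, 42]
```

```bash
python3 - <<'E'
from h import *
s=robot.get_state();print(s['position'],np.abs(s['qd']).max(),s['grip_force']);print(robot.close_job())
E
```

```text
[ 0.51974932 -0.03539791  0.25389045] 0.001615499530579712 30.001259744167328
the job is handed in; nothing more can be done
None
```

The probe is home in the holder tube and released, and the arm is holding the lid steady at about 44° (measured from the scene camera); I handed the job in at about 15.7 s, but it returned no verdict.

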